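Unplug the chargers and stow them in the empty cells

ROBOT

A 7-joint arm with a two-finger parallel gripper is mounted at the origin on the work surface. World frame = base frame: x ahead of the robot, y to its left, z up, the work surface at z = 0. Lengths are in m, angles in rad, forces in N, time in s.
With the tool pointing down it reaches from about 0.4 to 0.85 m from the base axis. Payload 10.4 kg.
Tool frame: the origin (TCP) lies midway between the tips of the shut fingers; the grasp point (between the pads) lies r.grip_point_offset behind it (r.grip_point_offset is the distance from the TCP to the grasp point, in m); z points along the fingers, y is the line along which they close (so a half turn about z gives the same grasp; the last joint's range is limited). The gripper opens to 87 mm and grips with 3 to 60 N. Pads are 19 mm wide; open, the fingers measure 117 mm over their backs; the gripper's body (75 mm by 190 mm) begins 51 mm behind the grasp point.
Start: joints at [1.133, 0.332, -0.065, 1.46, 0.022, 1.35, -0.088], TCP at [0.252, -0.572, 0.223] pointing down, gripper open.
Joint ranges: [-2.6, 2.6], [-0.5, 2.12], [-1.47, 1.34], [0.16, 2.42], [-1.27, 4.41], [0.06, 2.06], [-2.6, 2.6]. Speed limits (rad/s): [2.22, 2.22, 2.79, 2.79, 3.14, 3.14, 3.14].

INTERFACE

Orientations are given as a unit quaternion [x, y, z, w].
In Python, from bench import r gives the robot as it stands.
- The arm moves only by the tool play_rows, never from a script. Its arguments are lists of equal length, an entry for each row: "claw": the closure, from 0 (fully open) to 1 (shut); "delta_pos": the shift along the tool's x, y, z scaled (see below), a list of three; "delta_rot": the turn, a rotation vector about the tool's x, y, z scaled (see below), a list of three. A call has 1 to 8 rows; each row shifts and turns the commanded pose from where the row before left it, along the tool's axes as they then stand; what a row does not reach is not made up. The controller multiplies each number of a shift by 200 mm and each number of a turn by pi rad. A row lasts 1/10 s, in which the tool goes at most 50 mm and 8.59 degrees, less where a joint would pass 70% of its speed; a pose out of reach is approached as far as the arm can. A call with a number of a shift or a turn outside -1 to 1 is refused whole. A call with a gripper value outside its range is refused whole. The fingers move at their own pace and stop on an object; "squeeze" is the grip in N (left out, the last holds). Time passes only in rows, so rows that do not move let the fingers close. It gives the time, the measured TCP pose, the force, the opening and the grip force at its end, in the units of the state.
- r.read_state(): the state, without advancing time (a new reading comes with each control period).
- r.camera(name): name is "scene" or "top"; returns a dict with "pixels" (420x560x3 uint8, red, green, blue), "camera_matrix" (3x3 intrinsics, pixels), "cam_to_world" (4x4, takes a point from camera to world coordinates). Camera axes: x right, y up, looking along -z (the intrinsics and any distortion apply to the point x, -y, -z); pixel columns grow to the right and rows downward; lengths in m; the calibration is good to about 2 mm. A picture is of the moment at which its call begins. There is no depth.
- r.close_job(): hands the job in; it is judged then, once.
The state is a dict: "time": time; "joint_positions": joint angles; "joint_vel": joint speeds; "joint_torque": joint torques, N m; "ee_pos": TCP position; "eef_rot": TCP orientation; "ft_force": force on the tool from outside, world axes, zero at the start; "torque": the same for the moment, N m; "width": finger opening in m; "grip_force": force on a finger pad.
Only numpy, scipy, OpenCV 4.12 (cv2) and the standard library are available. Lean on these libraries where they do the work, as an engineer would, in place of code of your own. Each camera call takes 0.05 s, during which the arm holds its last target. There are 200 camera calls.

TASK

Pull the two flat-topped block chargers out of the power rail and set each one down, without dropping it, in an empty cell of the wooden organiser, one charger to a cell. Leave the domed night light and the tall repeater plugged in, and do not disturb the things already in the organiser, the glass vase or anything else on the tray.

Things in the scene. Friction and masses are not known exactly. Their poses are not given: they have to be found in the camera images.
- rail: Grey fixed power rail, 286 x 64 x 40 mm. Origin: centre of underside; own x along it. Four equal sockets in its top at own x = -87, -29, 29, 87 mm, y = 0: pockets 36 x 20 mm, 18 deep, with sprung rollers in the long walls that snap over a plug's foot. About 15 N straight up frees a plug within 14 mm. At the start every socket holds a plug, in any order.
- charger_a: One of two identical white chargers plugged in the rail: a flat-topped block 40 (own x) x 30 (own y) x 40 mm high, two black slots in its top, on a plug foot 34 x 18 x 14 mm high. Origin: centre of the foot's underside; block at own z = 14 to 54 mm. Plugged in, x lies along the rail, block from 40 to 80 mm above the surface. It can stand on its foot. 50 to 100 g.
- charger_b: One of two identical white chargers plugged in the rail: a flat-topped block 40 (own x) x 30 (own y) x 40 mm high, two black slots in its top, on a plug foot 34 x 18 x 14 mm high. Origin: centre of the foot's underside; block at own z = 14 to 54 mm. Plugged in, x lies along the rail, block from 40 to 80 mm above the surface. It can stand on its foot. 50 to 100 g.
- charger_a_mid (a point): Middle of charger_a: on its axis, 27 mm above its origin.
- charger_b_mid (a point): Middle of charger_b: on its axis, 27 mm above its origin.
- night_light: White plug-in night light with a round domed top, 42 mm in diameter, in one of the rail's sockets, its top 53 mm above its origin (underside of its foot), hence 79 mm above the surface when plugged in. Stays plugged in.
- repeater: White plug-in signal repeater, a tall slab 44 x 28 mm with an arched top, 96 mm high from its origin (underside of its foot), top at 122 mm above the surface. In one of the rail's sockets; stays plugged in.
- organiser: Fixed wooden organiser, 222 x 150 mm, six square open cells with grey floors: 3 along own x by 2 along own y, pitch 72 mm, 66 x 66 mm inside, walls 6 mm thick. Origin: centre of underside. Cell floors 5 mm and wall tops 22 mm above the surface. Four cells hold a thing each, two are empty; which ones varies.
- cell0 (a point): Centre of the floor of a cell of the organiser, at own x = -72, y = -36 mm.
- cell1 (a point): Centre of the floor of a cell of the organiser, at own x = -72, y = 36 mm.
- cell2 (a point): Centre of the floor of a cell of the organiser, at own x = 0, y = -36 mm.
- cell3 (a point): Centre of the floor of a cell of the organiser, at own x = 0, y = 36 mm.
- cell4 (a point): Centre of the floor of a cell of the organiser, at own x = 72, y = -36 mm.
- cell5 (a point): Centre of the floor of a cell of the organiser, at own x = 72, y = 36 mm.
- polish_tin: Round steel shoe-polish tin, 47 mm in diameter, 28 mm high, loose in a cell. Origin: centre of underside.
- cream_jar: Round amber glass jar with a black cap, 42 mm in diameter, 51 mm high, loose in a cell. Origin: centre of underside.
- padlock: Brass padlock lying flat, 48 x 42 x 26 mm, loose in a cell. Origin: centre of underside.
- sponge_box: Black plastic shoe-sponge box, 45 x 41 x 34 mm, loose in a cell. Origin: centre of underside.
- vase: Fragile clear glass vase, upright, 72 mm in diameter, 180 mm high, loose. Origin: centre of underside.
- shoe_brush: Steel-backed shoe brush lying bristles down, 150 (own x) x 48 x 45 mm. Origin: centre of underside.
- lint_roller: Lint roller lying along its own y from -110 to +104 mm, 49 mm high. Origin: under the near end of the paper roll.
- shoe_horn: Dark shoe horn lying along its own y from -100 to +80 mm, 47 mm wide, 13 mm high. Origin: under its middle.
- key_bowl: White bowl, 110 mm in diameter, 45 mm high. Origin: centre of underside.

How it is judged:
On the way, in this order (a step that is already met when the one before it is completed fails the run):
1. a charger is out of the rail, in the fingers (((distance of charger_a_mid from where it was at the start of the episode above 0.025 m and contact force between the fingers and charger_a above 0.5 N) or (distance of charger_b_mid from where it was at the start of the episode above 0.025 m and contact force between the fingers and charger_b above 0.5 N))), for 0.1 s.
2. a charger rests in a cell of the organiser, let go (((((horizontal distance between charger_a_mid and cell0 below 0.024 m or horizontal distance between charger_a_mid and cell1 below 0.024 m or horizontal distance between charger_a_mid and cell2 below 0.024 m or horizontal distance between charger_a_mid and cell3 below 0.024 m or horizontal distance between charger_a_mid and cell4 below 0.024 m or horizontal distance between charger_a_mid and cell5 below 0.024 m) and z of charger_a_mid in the frame of organiser below 0.04 m) and contact force between the fingers and charger_a below 0.05 N and linear speed of charger_a below 0.03 m/s) or (((horizontal distance between charger_b_mid and cell0 below 0.024 m or horizontal distance between charger_b_mid and cell1 below 0.024 m or horizontal distance between charger_b_mid and cell2 below 0.024 m or horizontal distance between charger_b_mid and cell3 below 0.024 m or horizontal distance between charger_b_mid and cell4 below 0.024 m or horizontal distance between charger_b_mid and cell5 below 0.024 m) and z of charger_b_mid in the frame of organiser below 0.04 m) and contact force between the fingers and charger_b below 0.05 N and linear speed of charger_b below 0.03 m/s))), for 0.2 s.
At the end, for the whole second after the job is handed in: Both chargers at rest, released, on the floors of two different cells that were empty (middle within 24 mm of the cell centre in plan, under 40 mm high); night light and repeater moved under 6 mm, things in the organiser under 20 mm, others under 30 mm; vase upright ((horizontal distance between charger_a_mid and cell0 below 0.024 m or horizontal distance between charger_a_mid and cell1 below 0.024 m or horizontal distance between charger_a_mid and cell2 below 0.024 m or horizontal distance between charger_a_mid and cell3 below 0.024 m or horizontal distance between charger_a_mid and cell4 below 0.024 m or horizontal distance between charger_a_mid and cell5 below 0.024 m) and z of each of charger_a_mid, charger_b_mid in the frame of organiser below 0.04 m and contact force between the fingers and charger_a below 0.05 N and linear speed of each of charger_a, charger_b below 0.03 m/s and (horizontal distance between charger_b_mid and cell0 below 0.024 m or horizontal distance between charger_b_mid and cell1 below 0.024 m or horizontal distance between charger_b_mid and cell2 below 0.024 m or horizontal distance between charger_b_mid and cell3 below 0.024 m or horizontal distance between charger_b_mid and cell4 below 0.024 m or horizontal distance between charger_b_mid and cell5 below 0.024 m) and contact force between the fingers and charger_b below 0.05 N and horizontal distance between charger_a_mid and charger_b_mid above 0.04 m and distance of each of night_light, repeater from where it was at the start of the episode below 0.006 m and distance of each of polish_tin, cream_jar, padlock, sponge_box from where it was at the start of the episode below 0.02 m and distance of each of vase, shoe_brush, lint_roller, shoe_horn, key_bowl from where it was at the start of the episode below 0.03 m and angle between vase's own z axis and vertical below 0.2 rad); the robot touches nothing.
It fails at once if the night light or the repeater pulled out of its socket (moved over 6 mm) (distance of any of night_light, repeater from where it was at the start of the episode above 0.006 m).
It fails at once if a thing in the organiser shifted by over 20 mm (distance of any of polish_tin, cream_jar, padlock, sponge_box from where it was at the start of the episode above 0.02 m).
It fails at once if vase knocked (moved over 30 mm or tilted over 0.2 rad) or another bystander moved over 30 mm (angle between vase's own z axis and vertical above 0.2 rad or distance of any of vase, shoe_brush, lint_roller, shoe_horn, key_bowl from where it was at the start of the episode above 0.03 m).
It fails at once if a charger dropped: out of the fingers more than about 38 mm above where it would stand, over the organiser ((contact force between the fingers and charger_a below 0.01 N and z of charger_a_mid in the frame of organiser above 0.07 m and x of charger_a_mid in the frame of organiser between -0.111 and 0.111 m and y of charger_a_mid in the frame of organiser between -0.075 and 0.075 m) or (contact force between the fingers and charger_b below 0.01 N and z of charger_b_mid in the frame of organiser above 0.07 m and x of charger_b_mid in the frame of organiser between -0.111 and 0.111 m and y of charger_b_mid in the frame of organiser between -0.075 and 0.075 m)).
It also fails if it takes over 70 s, if anything falls off the work surface, if the arm or the gripper's body presses on something with over 40 N, if the wrist force passes 120 N, or if a joint passes its speed limit or range.

## Working session

There is one attempt and no reset: what is moved stays moved. The work goes in short steps, Python scripts to look and compute and a tool call to move; the robot and the scene stay as the last step left them, time stands still between calls to the robot, and variables do not carry over. Pictures are saved under pics/ and viewed, at most 10 in all, crops included, and the job is handed in when it is done.

Besides the shell and the picture viewer there is one more tool, called after ">>>" as a command line: name --argument value ..., lists and objects as JSON in quotes. play_rows: Moves the arm, as the interface text tells. Shifts and turns lie within -1 to 1; 1 stands for 200 mm of shift or pi rad of turn. Its arguments: {"type":"object","properties":{"claw":{"type":"array"},"delta_pos":{"type":"array"},"delta_rot":{"type":"array"},"squeeze":{"type":"number"}},"required":["claw","delta_pos","delta_rot"]}

```bash
mkdir -p pics; ls
python3 - <<'E'
from bench import r
import cv2,numpy as np
s=r.read_state();print({k:np.round(v,3).tolist() for k,v in s.items()},r.grip_point_offset)
for n in("scene","top"):
    c=r.camera(n);cv2.imwrite(f"pics/{n}0.png",c["pixels"][:,:,::-1]);print(n,np.round(c["camera_matrix"],1).tolist(),np.round(c["cam_to_world"],3).tolist())
    np.savez(f"{n}0.npz",**{k:v for k,v in c.items() if isinstance(v,np.ndarray)});print(c.keys())
E
```

```text
pics
{'time': 0.0, 'joint_positions': [1.133, 0.333, -0.065, 1.461, 0.022, 1.35, -0.089], 'joint_vel': [0.0, 0.0, -0.0, 0.001, -0.001, 0.001, -0.0], 'joint_torque': [-0.001, -62.326, 0.024, -38.99, -0.061, 0.04, 0.0], 'ee_pos': [0.252, -0.572, 0.222], 'eef_rot': [0.979, 0.206, -0.0, -0.001], 'ft_force': [-0.338, 0.306, -0.561], 'torque': [0.042, 0.038, -0.004], 'grip_force': 0.0, 'width': 0.087} 0.0187
scene [[511.6, 0.0, 278.3], [0.0, 511.6, 211.2], [0.0, 0.0, 1.0]] [[0.813, -0.499, 0.302, 1.062], [0.583, 0.681, -0.444, -0.578], [0.016, 0.536, 0.844, 1.338], [0.0, 0.0, 0.0, 1.0]]
dict_keys(['pixels', 'camera_matrix', 'cam_to_world'])
top [[448.1, 0.0, 280.1], [0.0, 448.1, 210.5], [0.0, 0.0, 1.0]] [[-0.016, 0.993, -0.12, 0.472], [-1.0, -0.017, -0.004, 0.107], [-0.006, 0.12, 0.993, 1.157], [0.0, 0.0, 0.0, 1.0]]
dict_keys(['pixels', 'camera_matrix', 'cam_to_world'])
```

View pics/top0.png

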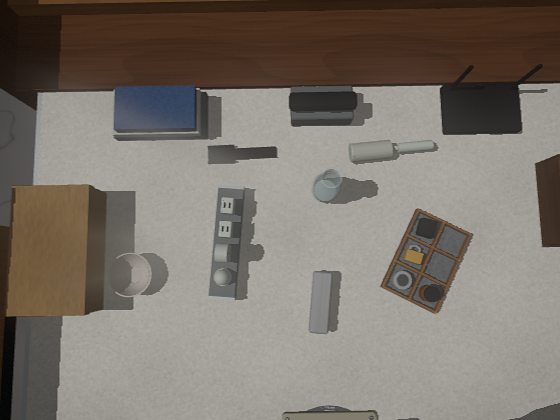

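View pics/scene0.png

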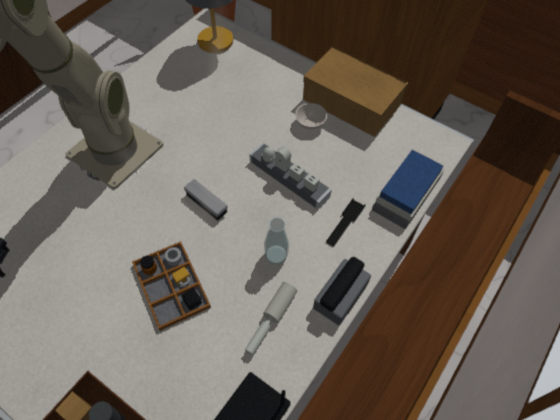

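The top view shows the chargers (slotted tops) at about (228,205) and (225,229). The repeater is at (225,253) and the night light at (223,277). The organiser's empty cells are the two on the right, at (454,239) and (441,265). The vase is at (327,186). I'll zoom in for detail.

```bash
cat > h.py <<'E'
import numpy as np,cv2
C={n:dict(np.load(f"{n}0.npz")) for n in("scene","top")}
def ray(n,uv):
    c=C[n];K=c["camera_matrix"];T=c["cam_to_world"]
    p=np.linalg.inv(K)@[uv[0],uv[1],1.];d=T[:3,:3]@[p[0],-p[1],-p[2]]
    return T[:3,3],d/np.linalg.norm(d)
def plane(n,uv,z):
    o,d=ray(n,uv);return o+d*(z-o[2])/d[2]
def tri(a,b):
    (o1,d1),(o2,d2)=ray("top",a),ray("scene",b)
    t=np.linalg.lstsq(np.c_[d1,-d2],o2-o1,rcond=None)[0]
    p,q=o1+t[0]*d1,o2+t[1]*d2
    return (p+q)/2,np.linalg.norm(p-q)
def proj(n,P):
    c=C[n];q=np.linalg.inv(c["cam_to_world"])@np.r_[P,1];v=c["camera_matrix"]@[q[0],-q[1],-q[2]];return v[:2]/v[2]
E
python3 - <<'E'
from h import *
def crop(n,x,y,w,h,s):
    return cv2.resize(C[n]["pixels"][y:y+h,x:x+w,::-1],None,fx=s,fy=s,interpolation=cv2.INTER_CUBIC)
a=crop("top",200,180,60,125,4.8);b=crop("scene",240,135,100,75,4.8)
o=np.zeros((600,800,3),np.uint8);o[:a.shape[0],:a.shape[1]]=a;o[:b.shape[0],300:300+b.shape[1]]=b
cv2.imwrite("pics/rail.png",o)
a=crop("top",375,200,105,120,3.8);b=crop("scene",125,235,90,100,4.2)
o=np.zeros((600,800,3),np.uint8);o[:a.shape[0],:a.shape[1]]=a;o[:b.shape[0],410:410+b.shape[1]]=b
cv2.imwrite("pics/org.png",o)
E
```

```text
(no output)
```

View pics/rail.png

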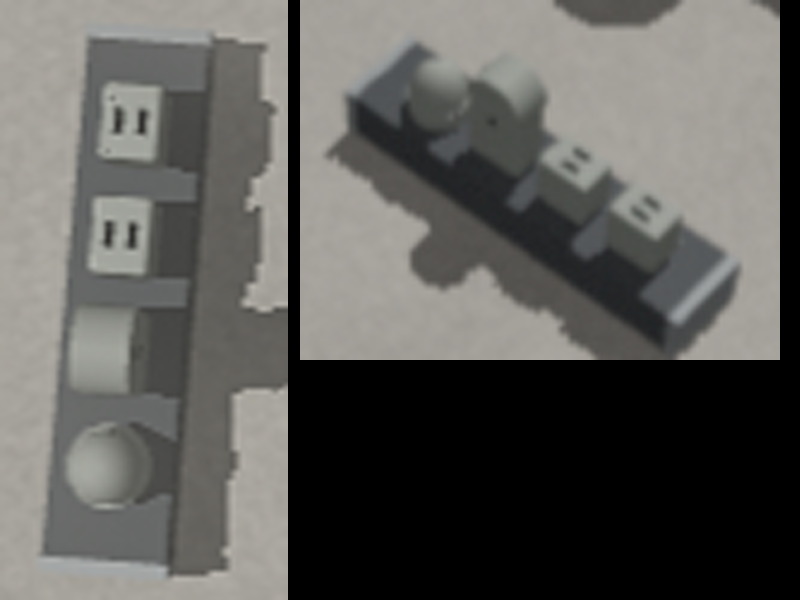

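View pics/org.png

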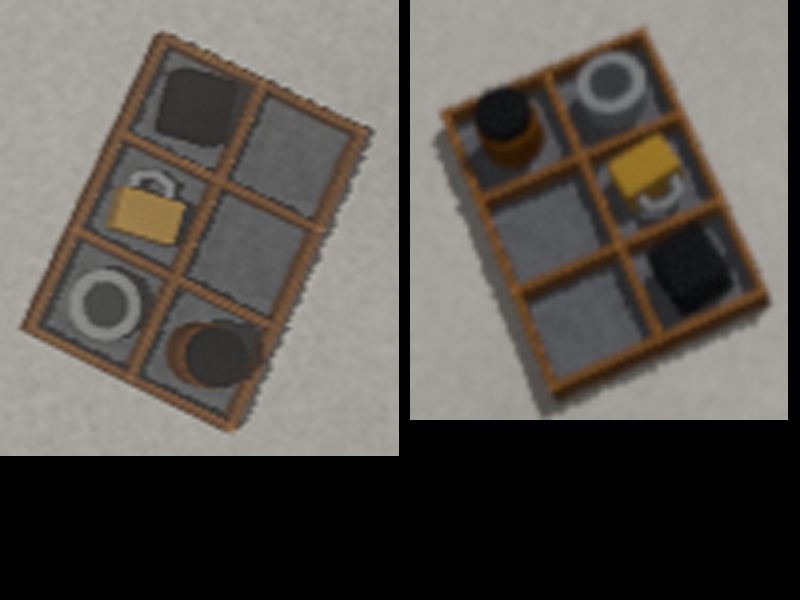

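The rail crop shows the slot centres at crop (130,121) and (120,236) in the top view, and (575,160) and (645,208) in the scene view. Going up the rail, the order is night light, repeater, charger, charger. In the organiser crop, the empty cells centre near (293,157) and (248,252). Next I'll segment and triangulate.

```bash
cat > m.py <<'E'
from h import *
def slots(n,x0,y0,x1,y1,s=6):
    g=cv2.cvtColor(C[n]["pixels"],cv2.COLOR_RGB2GRAY)[y0:y1,x0:x1]
    g=cv2.resize(g,None,fx=s,fy=s,interpolation=cv2.INTER_CUBIC)
    top=(g>150).astype(np.uint8)
    k=cv2.findContours(top,cv2.RETR_EXTERNAL,cv2.CHAIN_APPROX_SIMPLE)[0]
    k=max(k,key=cv2.contourArea)
    m=np.zeros_like(g);cv2.drawContours(m,[cv2.convexHull(k)],-1,255,-1)
    m=cv2.erode(m,np.ones((11,11)))
    d=((g<110)&(m>0)).astype(np.uint8)
    N,_,st,ce=cv2.connectedComponentsWithStats(d)
    i=[j for j in np.argsort(-st[1:,4])[:2]+1]
    f=lambda p:(np.array(p)+.5)/s-.5+[x0,y0]
    rect=cv2.minAreaRect(k)
    return [f(ce[j]) for j in i],st[i,4],f(rect[0]),np.array(rect[1])/s,rect[2]
def org(n,x0,y0,x1,y1):
    p=C[n]["pixels"];h=cv2.cvtColor(p,cv2.COLOR_RGB2HSV)
    m=np.zeros(p.shape[:2],np.uint8);q=h[y0:y1,x0:x1]
    m[y0:y1,x0:x1]=((q[...,0]<15)&(q[...,1]>90)&(q[...,2]>60))
    k=max(cv2.findContours(m,cv2.RETR_EXTERNAL,cv2.CHAIN_APPROX_SIMPLE)[0],key=cv2.contourArea)
    return cv2.boxPoints(cv2.minAreaRect(k)),cv2.approxPolyDP(cv2.convexHull(k),6,True)[:,0]
if __name__=="__main__":
    T=[slots("top",215,194,242,217),slots("top",213,218,240,241)]
    S=[slots("scene",288,163,316,185),slots("scene",302,173,329,194)]
    for t in T+S: print([np.round(x,1).tolist() for x in t[0]],*map(lambda v:np.round(v,1),t[1:]))
    # far charger (top0) <-> scene1
    for t,s in((T[0],S[1]),(T[1],S[0])):
        p,e=tri(np.mean(t[0],0),np.mean(s[0],0));print("tri",p.round(4),e.round(4),"plane80 top",plane("top",np.mean(t[0],0),.08).round(4),"scene",plane("scene",np.mean(s[0],0),.08).round(4), "rectc",plane("top",t[2],.08).round(4))
    for n,b in(("top",(375,200,480,320)),("scene",(125,235,215,335))):
        B,A=org(n,*b);print(n,B.round(1).tolist(),A.tolist());print(np.array([plane(n,v,.022) for v in A])[:,:2].round(4).tolist())
E
python3 m.py
```

```text
[[224.2, 204.6], [229.2, 204.9]] [323 309] [226.4 204.9] [11.2 15.1] 4.8
[[222.2, 228.2], [227.1, 228.6]] [325 314] [224.3 228.5] [11.3 15.5] 5.1
[[304.0, 173.2], [298.1, 166.8]] [687 123] [303.2 170.8] [16.3 24.5] 90.0
[[318.9, 182.4], [310.3, 179.1]] [311 120] [317.  179.3] [13.5 22.8] 90.0
tri [0.6262 0.2471 0.0579] 0.0116 plane80 top [0.6189 0.2404 0.08  ] scene [0.6375 0.2373 0.08  ] rectc [0.6185 0.2412 0.08  ]
tri [0.5688 0.2532 0.0613] 0.0156 plane80 top [0.5614 0.2455 0.08  ] scene [0.5813 0.2467 0.08  ] rectc [0.5612 0.2462 0.08  ]
top [[379.29998779296875, 287.1000061035156], [416.1000061035156, 207.60000610351562], [472.70001220703125, 233.89999389648438], [435.8999938964844, 313.29998779296875]] [[416, 209], [471, 234], [436, 312], [381, 286]]
[[0.6076, -0.2348], [0.5416, -0.3702], [0.3498, -0.2707], [0.4155, -0.1374]]
scene [[156.89999389648438, 255.6999969482422], [160.6999969482422, 254.5], [165.89999389648438, 271.1000061035156], [162.10000610351562, 272.29998779296875]] [[163, 272], [159, 255]]
[[0.4475, -0.2436], [0.4015, -0.2103]]
```

```bash
cat > m2.py <<'E'
from m import *
def dark(n,uv,r=4,s=8):
    g=cv2.cvtColor(C[n]["pixels"],cv2.COLOR_RGB2GRAY);x,y=np.round(uv).astype(int)
    g=cv2.resize(g[y-r:y+r+1,x-r:x+r+1],None,fx=s,fy=s,interpolation=cv2.INTER_CUBIC).astype(float)
    w=(g<100).astype(np.uint8);N,_,st,ce=cv2.connectedComponentsWithStats(w)
    return [((c+.5)/s-.5+[x-r,y-r]).round(1).tolist() for c in ce[1:]],st[1:,4].tolist()
def orgs(n,x0,y0,x1,y1):
    h=cv2.cvtColor(C[n]["pixels"],cv2.COLOR_RGB2HSV);m=np.zeros(h.shape[:2],np.uint8);q=h[y0:y1,x0:x1]
    m[y0:y1,x0:x1]=((q[...,0]<15)&(q[...,1]>90)&(q[...,2]>40));m=cv2.morphologyEx(m,cv2.MORPH_CLOSE,np.ones((3,3)))
    k=max(cv2.findContours(m,cv2.RETR_EXTERNAL,cv2.CHAIN_APPROX_SIMPLE)[0],key=cv2.contourArea)
    return cv2.approxPolyDP(cv2.convexHull(k),4,True)[:,0]
if __name__=="__main__":
    for uv in((297,168),(311.5,178)): print(dark("scene",uv))
    A=orgs("scene",125,235,215,335);print(A.tolist(),[plane("scene",v,.022)[:2].round(4).tolist() for v in A])
    # grey floors of empty cells: dark-ish low-saturation blobs between walls
    for n,c0,c1 in(("top",(454,239),(441,265)),("scene",(263,0),(0,0))):
        if n=="scene": c0,c1=(125+180/4.2,235+325/4.2),(125+140/4.2,235+230/4.2)
        h=cv2.cvtColor(C[n]["pixels"],cv2.COLOR_RGB2HSV);m=((h[...,1]<60)&(h[...,2]<135)).astype(np.uint8);m=cv2.morphologyEx(m,cv2.MORPH_OPEN,np.ones((3,3)))
        N,l,st,ce=cv2.connectedComponentsWithStats(m,connectivity=4)
        for c in(c0,c1):
            i=l[int(c[1]),int(c[0])];print(n,ce[i].round(1),st[i],plane(n,ce[i],.005).round(4))
E
python3 m2.py
```

```text
([[298.2, 166.8], [295.8, 169.2], [293.5, 171.8]], [111, 113, 185])
([[312.7, 176.8], [310.3, 179.2], [308.3, 182.0]], [98, 119, 124])
[[179, 242], [209, 306], [159, 329], [132, 262]] [[0.4194, -0.1444], [0.6175, -0.2458], [0.552, -0.3731], [0.3549, -0.2721]]
top [450.4 240.9] [436 226  30  31 591] [ 0.5258 -0.3235  0.005 ]
top [438.9 266.4] [424 251  31  32 614] [ 0.4614 -0.2903  0.005 ]
scene [166.8 310.7] [154 298  27  26 466] [ 0.5273 -0.3196  0.005 ]
scene [157.7 288.8] [145 277  27  25 428] [ 0.463  -0.2865  0.005 ]
```

Run:
```python
from h import *
for n,a,b,z in(("far",(226.7,204.75),(311.5,178.),.08),("near",(224.65,228.4),(297.,168.),.08),("cellfar",(450.4,240.9),(166.8,310.7),.005),("cellmid",(438.9,266.4),(157.7,288.8),.005)):
    p,e=tri(a,b);print(n,"tri",p.round(4),e.round(4),"top",plane("top",a,z)[:2].round(4),"scene",plane("scene",b,z)[:2].round(4))
for uv in((327,195),): print("vase top-view base",plane("top",uv,0).round(3))
```

```text
far tri [0.621  0.2423 0.0747] 0.0038 top [0.6189 0.2404] scene [0.6241 0.2404]
near tri [0.5635 0.2475 0.0746] 0.0042 top [0.5614 0.2454] scene [0.567  0.2456]
cellfar tri [ 0.527  -0.3213  0.0079] 0.0034 top [ 0.5258 -0.3235] scene [ 0.5272 -0.3197]
cellmid tri [ 0.4628 -0.2881  0.0082] 0.0033 top [ 0.4615 -0.2903] scene [ 0.4628 -0.2865]
vase top-view base [ 0.651 -0.012  0.   ]
```

>>> play_rows --claw '[0,0,0,0,0,0,0,0]' --delta_pos '[[0,0,-0.05],[0,0,-0.05],[0,0,-0.05],[0,0,-0.05],[0.075,-0.21,0],[0.075,-0.21,0],[0.075,-0.21,0],[0.075,-0.21,0]]' --delta_rot '[[0,0,0.04],[0,0,0.04],[0,0,0.04],[0,0,0.04],[0,0,0],[0,0,0],[0,0,0],[0,0,0]]' --squeeze 30

```text
time: 0.9
ee_pos: [0.3267, -0.4081, 0.2622]
eef_rot: [0.999, -0.044, -0.0, -0.0]
ft_force: [0.3, -0.0, -0.8]
width: 0.0867
grip_force: 0.0
```

>>> play_rows --claw '[0,0,0,0,0,0,0,0]' --delta_pos '[[0.075,-0.21,0],[0.075,-0.21,0],[0.075,-0.21,0],[0.075,-0.21,0],[0.075,-0.21,0],[0.075,-0.21,0],[0.075,-0.21,0],[0.075,-0.21,0]]' --delta_rot '[[0,0,0],[0,0,0],[0,0,0],[0,0,0],[0,0,0],[0,0,0],[0,0,0],[0,0,0]]'

```text
time: 1.7
ee_pos: [0.4757, -0.084, 0.2625]
eef_rot: [0.999, -0.044, -0.0, 0.0]
ft_force: [0.4, -1.3, -0.2]
width: 0.0871
grip_force: 0.0
```

>>> play_rows --claw '[0,0,0,0,0,0,0,0]' --delta_pos '[[0.075,-0.2,0],[0.075,-0.2,0],[0.075,-0.2,0],[0.075,-0.2,0],[0.075,-0.2,0],[0.075,-0.2,0],[0,0,0],[0,0,0]]' --delta_rot '[[0,0,0],[0,0,0],[0,0,0],[0,0,0],[0,0,0],[0,0,0],[0,0,0],[0,0,0]]'

```text
time: 2.5
ee_pos: [0.5859, 0.1464, 0.2617]
eef_rot: [0.999, -0.043, -0.001, -0.0]
ft_force: [-0.4, -1.1, -1.0]
width: 0.0872
grip_force: 0.0
```

>>> play_rows --claw '[0,0,0,0,0,0,0,0]' --delta_pos '[[0.045,-0.16,0],[0.045,-0.16,0],[0.045,-0.16,0],[0,0,0.2],[0,0,0.2],[0,0,0.2],[0,0,0.2],[0,0,0]]' --delta_rot '[[0,0,0],[0,0,0],[0,0,0],[0,0,0],[0,0,0],[0,0,0],[0,0,0],[0,0,0]]'

```text
time: 3.3
ee_pos: [0.6188, 0.2348, 0.0969]
eef_rot: [0.999, -0.045, -0.004, 0.003]
ft_force: [-1.0, -0.5, -0.9]
width: 0.0872
grip_force: 0.0
```

Run:
```python
from bench import r
import cv2,numpy as np
a=r.camera("top")["pixels"][165:315,170:290,::-1];b=r.camera("scene")["pixels"][80:220,230:350,::-1]
o=np.zeros((600,800,3),np.uint8)
a=cv2.resize(a,None,fx=3.3,fy=3.3);b=cv2.resize(b,None,fx=3.3,fy=3.3);o[:a.shape[0],:a.shape[1]]=a;o[:b.shape[0],400:400+b.shape[1]]=b
cv2.imwrite("pics/above.png",o);s=r.read_state();print(s["ee_pos"],s["joint_positions"])
```

```text
[0.62176874 0.23741306 0.10349374] [ 0.00390097  0.5807089  -0.61627759  1.45469518  0.34551091  1.21604389
 -2.31539778]
```

View pics/above.png

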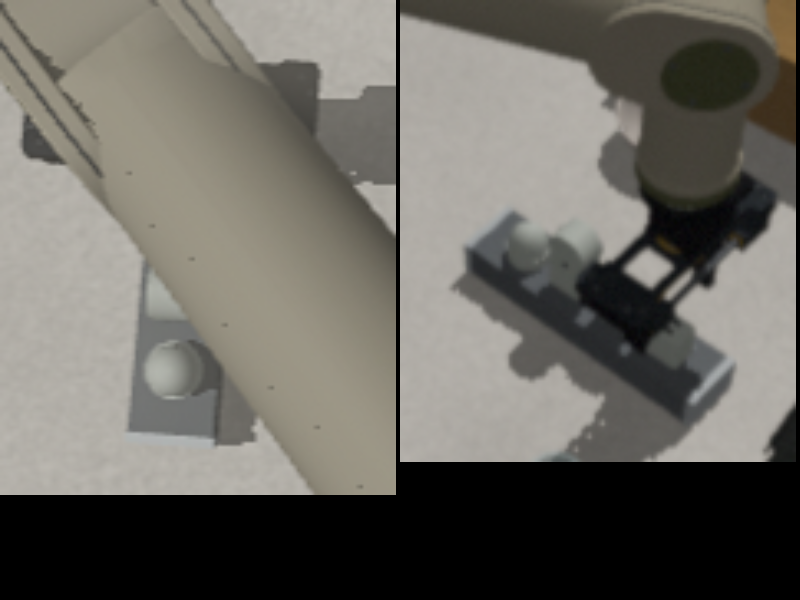

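The scene view shows the gripper straddling the far charger (crop (670,335)), with the pads across the rail. The arm hides the charger in the top view. I'll nudge sideways, go down and close.

>>> play_rows --claw '[0,0,0,0,1,1,1,1]' --delta_pos '[[0,-0.015,0.1],[0,0,0.1],[0,0,0.06],[0,0,0],[0,0,0],[0,0,0],[0,0,0],[0,0,0]]' --delta_rot '[[0,0,0],[0,0,0],[0,0,0],[0,0,0],[0,0,0],[0,0,0],[0,0,0],[0,0,0]]' --squeeze 35

```text
time: 4.2
ee_pos: [0.6221, 0.2418, 0.0512]
eef_rot: [0.999, -0.044, 0.0, -0.0]
ft_force: [0.7, -0.0, -0.0]
width: 0.0629
grip_force: 0.0
```

>>> play_rows --claw '[1,1,1,1,1,1]' --delta_pos '[[0,0,0],[0,0,0],[0,0,0],[0,0,0],[0,0,0],[0,0,0]]' --delta_rot '[[0,0,0],[0,0,0],[0,0,0],[0,0,0],[0,0,0],[0,0,0]]'

```text
time: 4.8
ee_pos: [0.6218, 0.2404, 0.0506]
eef_rot: [0.999, -0.044, -0.0, 0.001]
ft_force: [-2.3, -4.2, 3.3]
width: 0.0297
grip_force: 35.0
```

>>> play_rows --claw '[1,1,1,1,1,1,1,1]' --delta_pos '[[0,0,-0.03],[0,0,-0.03],[0,0,-0.03],[0,0,-0.03],[0,0,-0.03],[0,0,-0.05],[0,0,-0.1],[0,0,-0.1]]' --delta_rot '[[0,0,0],[0,0,0],[0,0,0],[0,0,0],[0,0,0],[0,0,0],[0,0,0],[0,0,0]]' --squeeze 40

```text
time: 5.6
ee_pos: [0.6216, 0.2419, 0.1317]
eef_rot: [0.999, -0.044, -0.0, -0.0]
ft_force: [0.6, 0.5, -0.7]
width: 0.0296
grip_force: 40.0
```

Run:
```python
from bench import r
import cv2,numpy as np
b=r.camera("scene")["pixels"][80:220,230:350,::-1]
cv2.imwrite("pics/pull.png",cv2.resize(b,None,fx=4,fy=4))
```

```text
(no output)
```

View pics/pull.png

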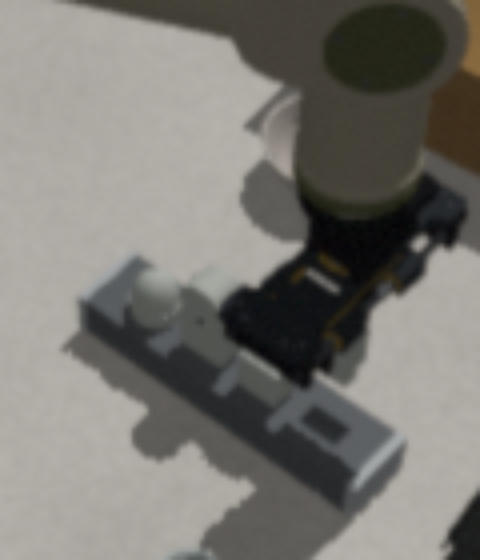

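The far charger is out: its socket is empty at (325,422), and the fingers hold it at (350,355), width 29.6 mm. I'll carry it over.

>>> play_rows --claw '[1,1,1,1,1,1,1,1]' --delta_pos '[[0,0,-0.2],[0,0,-0.22],[0,0,-0.22],[-0.01,0.1,0],[-0.017,0.2,0],[-0.017,0.22,0],[-0.017,0.22,0],[-0.017,0.22,0]]' --delta_rot '[[0,0,0],[0,0,0],[0,0,0],[0,0,0],[0,0,0],[0,0,0],[0,0,0],[0,0,0]]'

```text
time: 6.45
ee_pos: [0.5888, 0.0504, 0.259]
eef_rot: [0.999, -0.044, 0.0, 0.0]
ft_force: [0.5, -0.1, -0.9]
width: 0.0296
grip_force: 40.0
```

>>> play_rows --claw '[1,1,1,1,1,1,1,1]' --delta_pos '[[-0.017,0.22,0],[-0.017,0.22,0],[-0.017,0.22,0],[-0.017,0.22,0],[-0.017,0.22,0],[-0.017,0.22,0],[-0.017,0.22,0],[-0.017,0.22,0]]' --delta_rot '[[0,0,0],[0,0,0],[0,0,0],[0,0,0],[0,0,0],[0,0,0],[0,0,0],[0,0,0]]'

```text
time: 7.25
ee_pos: [0.531, -0.2979, 0.2592]
eef_rot: [0.999, -0.044, 0.0, 0.0]
ft_force: [0.9, -0.0, -0.5]
width: 0.0301
grip_force: 40.0
```

>>> play_rows --claw '[1,1,1,1,1]' --delta_pos '[[0,0,0],[0,0,0],[0,0,0],[0,0,0],[0,0,0]]' --delta_rot '[[0,0,0.04],[0,0,0.04],[0,0,0.042],[0,0,0],[0,0,0]]'

```text
time: 7.75
ee_pos: [0.5315, -0.2962, 0.2588]
eef_rot: [0.973, -0.231, 0.0, 0.0]
ft_force: [0.9, 0.1, -0.5]
width: 0.0294
grip_force: 40.0
```

>>> play_rows --claw '[1,1,1,1,1,1,1]' --delta_pos '[[0.045,0.115,0],[0,0,0.2],[0,0,0.21],[0,0,0.21],[0,0,0.21],[0,0,0],[0,0,0]]' --delta_rot '[[0,0,0],[0,0,0],[0,0,0],[0,0,0],[0,0,0],[0,0,0],[0,0,0]]'

```text
time: 8.45
ee_pos: [0.5292, -0.321, 0.0935]
eef_rot: [0.973, -0.232, -0.0, -0.0]
ft_force: [-0.0, 0.3, 0.2]
width: 0.0297
grip_force: 40.0
```

Run:
```python
from bench import r
import cv2,numpy as np
a=r.camera("top")["pixels"][180:330,360:490,::-1];b=r.camera("scene")["pixels"][190:340,100:230,::-1]
cv2.imwrite("pics/pre.png",np.hstack([cv2.resize(x,None,fx=3,fy=3) for x in(a,b)]))
```

```text
(no output)
```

View pics/pre.png

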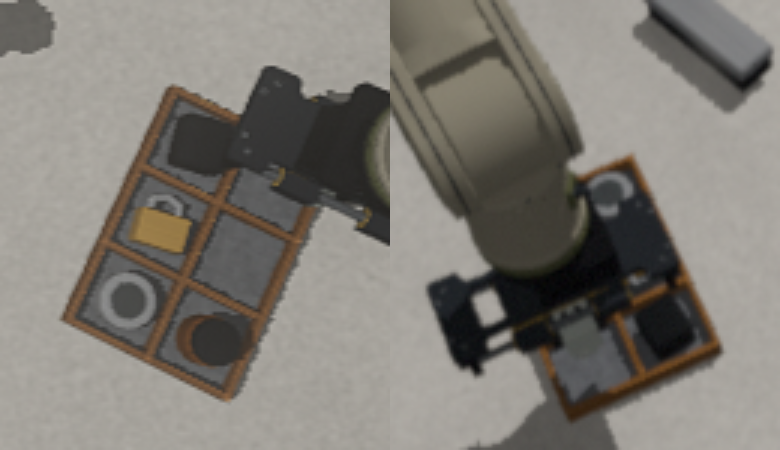

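The scene view shows the charger above the far empty cell, around (578,335). Nothing else is touched. I'll lower it.

>>> play_rows --claw '[1,1,1,1,1,1,1]' --delta_pos '[[0,0,0.1],[0,0,0.1],[0,0,0.06],[0,0,0.04],[0,0,0.01],[0,0,0],[0,0,0]]' --delta_rot '[[0,0,0],[0,0,0],[0,0,0],[0,0,0],[0,0,0],[0,0,0],[0,0,0]]'

```text
time: 9.25
ee_pos: [0.5295, -0.3214, 0.0315]
eef_rot: [0.972, -0.233, 0.001, 0.0]
ft_force: [0.3, -0.7, -0.3]
width: 0.0296
grip_force: 40.0
```

>>> play_rows --claw '[1,1,0.4,0.4,0.4,0.4]' --delta_pos '[[0,0,0.008],[0,0,0],[0,0,0],[0,0,0],[0,0,0],[0,0,0]]' --delta_rot '[[0,0,0],[0,0,0],[0,0,0],[0,0,0],[0,0,0],[0,0,0]]'

```text
time: 9.85
ee_pos: [0.5289, -0.3211, 0.0289]
eef_rot: [0.972, -0.233, -0.0, 0.0]
ft_force: [-0.4, -0.0, -0.1]
width: 0.0497
grip_force: 0.0
```

>>> play_rows --claw '[0.4,0.4,0,0,0,0,0,0]' --delta_pos '[[0,0,-0.05],[0,0,-0.15],[0,0,-0.2],[0,0,-0.25],[0,0,-0.25],[0,0,-0.25],[0,0,0],[0,0,0]]' --delta_rot '[[0,0,0],[0,0,0],[0,0,0],[0,0,0],[0,0,-0.04],[0,0,-0.04],[0,0,-0.042],[0,0,0]]'

```text
time: 10.65
ee_pos: [0.5294, -0.3212, 0.2612]
eef_rot: [0.999, -0.043, 0.001, 0.001]
ft_force: [-0.6, 0.8, 0.2]
width: 0.0857
grip_force: 0.0
```

>>> play_rows --claw '[0,0,0,0,0,0,0,0]' --delta_pos '[[-0.005,-0.1,0],[-0.005,-0.22,0],[-0.005,-0.22,0],[-0.005,-0.22,0],[-0.005,-0.22,0],[-0.005,-0.22,0],[-0.005,-0.22,0],[-0.005,-0.22,0]]' --delta_rot '[[0,0,0],[0,0,0],[0,0,0],[0,0,0],[0,0,0],[0,0,0],[0,0,0],[0,0,0]]'

```text
time: 11.45
ee_pos: [0.5484, 0.0091, 0.2579]
eef_rot: [0.999, -0.045, -0.001, 0.0]
ft_force: [0.7, -0.3, 0.3]
width: 0.0867
grip_force: 0.0
```

>>> play_rows --claw '[0,0,0,0,0,0,0]' --delta_pos '[[-0.005,-0.22,0],[-0.005,-0.22,0],[-0.005,-0.22,0],[-0.005,-0.22,0],[-0.005,-0.22,0],[0,0,0],[0,0,0]]' --delta_rot '[[0,0,0],[0,0,0],[0,0,0],[0,0,0],[0,0,0],[0,0,0],[0,0,0]]'

```text
time: 12.15
ee_pos: [0.5625, 0.2278, 0.2576]
eef_rot: [0.999, -0.044, -0.001, 0.0]
ft_force: [0.5, -0.6, -0.5]
width: 0.0873
grip_force: 0.0
```

Run:
```python
from bench import r
import cv2,numpy as np
s=r.read_state();print(s["ee_pos"],s["eef_rot"],s["joint_positions"])
a=r.camera("top")["pixels"][180:330,360:490,::-1];b=r.camera("scene")["pixels"][90:340,100:350,::-1]
cv2.imwrite("pics/mid.png",np.hstack([cv2.resize(a,(390,450)),cv2.resize(b,(400,450))]))
```

```text
[0.56246306 0.22776445 0.25758961] [ 9.99048851e-01 -4.35856168e-02 -1.26590272e-03  2.90623101e-04] [ 0.09764281  0.36264702 -0.72466978  1.42588338  0.23826196  1.444983
 -2.28284642]
```

View pics/mid.png

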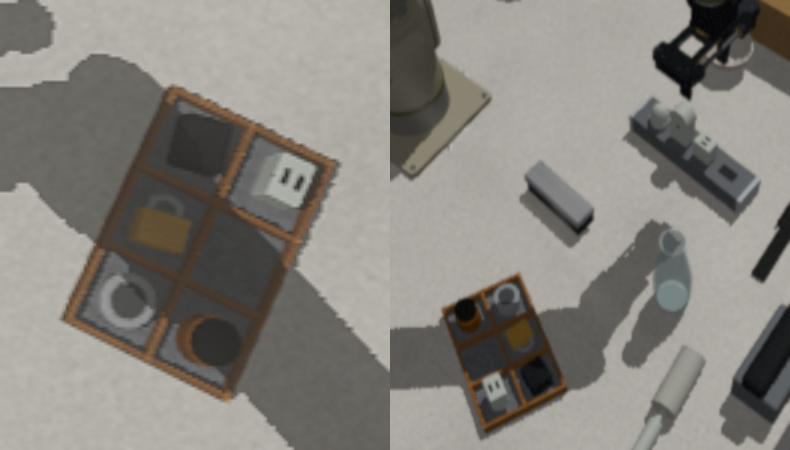

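The first charger stands upright in the far cell (left crop (285,180)), and the other things haven't moved. Now the near charger, gripped slightly higher and a little away from the repeater.

>>> play_rows --claw '[0,0,0,0,0,0,0,0]' --delta_pos '[[0.012,-0.087,0],[0,0,0.15],[0,0,0.2],[0,0,0.2],[0,0,0.15],[0,0,0.07],[0,0,0],[0,0,0]]' --delta_rot '[[0,0,0],[0,0,0],[0,0,0],[0,0,0],[0,0,0],[0,0,0],[0,0,0],[0,0,0]]'

```text
time: 13.05
ee_pos: [0.5688, 0.2429, 0.1064]
eef_rot: [0.999, -0.045, 0.001, -0.0]
ft_force: [-0.1, 0.7, 0.9]
width: 0.0869
grip_force: 0.0
```

>>> play_rows --claw '[0,0,0,0,0.6,1,1,1]' --delta_pos '[[-0.01,-0.012,0.08],[0,0,0.08],[0,0,0.06],[0,0,0.04],[0,0,0],[0,0,0],[0,0,0],[0,0,0]]' --delta_rot '[[0,0,0],[0,0,0],[0,0,0],[0,0,0],[0,0,0],[0,0,0],[0,0,0],[0,0,0]]' --squeeze 40

```text
time: 13.85
ee_pos: [0.5666, 0.2458, 0.0536]
eef_rot: [0.999, -0.044, 0.0, -0.0]
ft_force: [-0.1, -0.3, -0.3]
width: 0.0624
grip_force: 0.0
```

>>> play_rows --claw '[1,1,1,1,1,1,1]' --delta_pos '[[0,0,0],[0,0,0],[0,0,0],[0,0,0],[0,0,0],[0,0,0],[0,0,0]]' --delta_rot '[[0,0,0],[0,0,0],[0,0,0],[0,0,0],[0,0,0],[0,0,0],[0,0,0]]'

```text
time: 14.55
ee_pos: [0.5663, 0.2451, 0.053]
eef_rot: [0.999, -0.044, -0.0, 0.0]
ft_force: [-1.0, -4.3, 4.5]
width: 0.0296
grip_force: 40.0
```

>>> play_rows --claw '[1,1,1,1,1,1,1,1]' --delta_pos '[[0,0,-0.03],[0,0,-0.03],[0,0,-0.03],[0,0,-0.03],[0,0,-0.03],[0,0,-0.05],[0,0,-0.1],[0,0,-0.1]]' --delta_rot '[[0,0,0],[0,0,0],[0,0,0],[0,0,0],[0,0,0],[0,0,0],[0,0,0],[0,0,0]]'

```text
time: 15.35
ee_pos: [0.5661, 0.2458, 0.1341]
eef_rot: [0.999, -0.044, -0.0, -0.0]
ft_force: [0.5, 0.3, -0.4]
width: 0.0296
grip_force: 40.0
```

>>> play_rows --claw '[1,1,1,1,1,1,1,1]' --delta_pos '[[0,0,-0.2],[0,0,-0.22],[0,0,-0.22],[-0.02,0.1,0],[-0.02,0.2,0],[-0.02,0.22,0],[-0.02,0.22,0],[-0.02,0.22,0]]' --delta_rot '[[0,0,0],[0,0,0],[0,0,0],[0,0,0],[0,0,0],[0,0,0],[0,0,0],[0,0,0]]'

```text
time: 16.15
ee_pos: [0.5288, 0.0548, 0.2617]
eef_rot: [0.999, -0.044, 0.0, 0.0]
ft_force: [0.8, 1.1, -1.2]
width: 0.0302
grip_force: 40.0
```

>>> play_rows --claw '[1,1,1,1,1,1,1,1]' --delta_pos '[[-0.02,0.22,0],[-0.02,0.22,0],[-0.02,0.22,0],[-0.02,0.22,0],[-0.02,0.22,0],[-0.02,0.22,0],[-0.02,0.22,0],[-0.02,0.22,0]]' --delta_rot '[[0,0,0],[0,0,0],[0,0,0],[0,0,0],[0,0,0],[0,0,0],[0,0,0],[0,0,0]]'

```text
time: 16.95
ee_pos: [0.4663, -0.2931, 0.2619]
eef_rot: [0.999, -0.044, 0.001, 0.0]
ft_force: [0.8, -1.2, -0.9]
width: 0.03
grip_force: 40.0
```

>>> play_rows --claw '[1,1,1,1,1]' --delta_pos '[[0,0,0],[0,0,0],[0,0,0],[0,0,0],[0,0,0]]' --delta_rot '[[0,0,0.04],[0,0,0.04],[0,0,0.042],[0,0,0],[0,0,0]]'

```text
time: 17.45
ee_pos: [0.4668, -0.2914, 0.2614]
eef_rot: [0.973, -0.231, 0.0, 0.0]
ft_force: [0.8, -0.3, -0.2]
width: 0.0296
grip_force: 40.0
```

>>> play_rows --claw '[1,1,1,1,1,1,1,1]' --delta_pos '[[0,-0.009,0.18],[0,0,0.22],[0,0,0.22],[0,0,0.2],[0,0,0.15],[0,0,0.1],[0,0,0.04],[0,0,0]]' --delta_rot '[[0,0,0],[0,0,0],[0,0,0],[0,0,0],[0,0,0],[0,0,0],[0,0,0],[0,0,0]]'

```text
time: 18.25
ee_pos: [0.4672, -0.2897, 0.0385]
eef_rot: [0.973, -0.232, -0.001, -0.0]
ft_force: [0.2, -0.6, -0.6]
width: 0.0296
grip_force: 40.0
```

>>> play_rows --claw '[1,1]' --delta_pos '[[0,0,0.01],[0,0,0]]' --delta_rot '[[0,0,0],[0,0,0]]'

```text
time: 18.45
ee_pos: [0.4682, -0.2905, 0.0381]
eef_rot: [0.972, -0.233, 0.001, 0.0]
ft_force: [-0.1, 0.2, -1.8]
width: 0.0297
grip_force: 40.0
```

>>> play_rows --claw '[1,1,1,1]' --delta_pos '[[0,0,0.012],[0,0,0.012],[0,0,0],[0,0,0]]' --delta_rot '[[0,0,0],[0,0,0],[0,0,0],[0,0,0]]'

```text
time: 18.85
ee_pos: [0.4674, -0.2901, 0.0322]
eef_rot: [0.972, -0.233, -0.0, 0.0]
ft_force: [0.2, -0.0, -0.5]
width: 0.03
grip_force: 40.0
```

>>> play_rows --claw '[0.4,0.4,0.4,0.4,0.4,0.4,0.4,0.4]' --delta_pos '[[0,0,0],[0,0,0],[0,0,0],[0,0,0],[0,0,-0.05],[0,0,-0.15],[0,0,-0.2],[0,0,-0.25]]' --delta_rot '[[0,0,0],[0,0,0],[0,0,0],[0,0,0],[0,0,0],[0,0,0],[0,0,0],[0,0,0]]'

```text
time: 19.65
ee_pos: [0.4666, -0.2895, 0.1631]
eef_rot: [0.972, -0.233, -0.001, -0.0]
ft_force: [1.5, -1.3, 0.4]
width: 0.0523
grip_force: 0.0
```

>>> play_rows --claw '[0.4,0.4,0.4,0.4,0.4,0.4,0.4,0.4]' --delta_pos '[[0,0,-0.25],[0,0,-0.25],[0,-0.22,0],[0,-0.22,0],[0,-0.22,0],[0,-0.22,0],[0,0,0],[0,0,0]]' --delta_rot '[[0,0,0],[0,0,0],[0,0,0],[0,0,0],[0,0,0],[0,0,0],[0,0,0],[0,0,0]]'

```text
time: 20.45
ee_pos: [0.5476, -0.1322, 0.2628]
eef_rot: [0.973, -0.232, 0.0, 0.0]
ft_force: [-0.0, -0.0, -0.5]
width: 0.052
grip_force: 0.0
```

Run:
```python
from bench import r
import cv2,numpy as np
a=r.camera("top")["pixels"][150:330,180:490,::-1];b=r.camera("scene")["pixels"][90:340,100:350,::-1]
cv2.imwrite("pics/end.png",np.hstack([cv2.resize(a,(480,280)),cv2.resize(b,(280,280))]))
```

```text
(no output)
```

View pics/end.png

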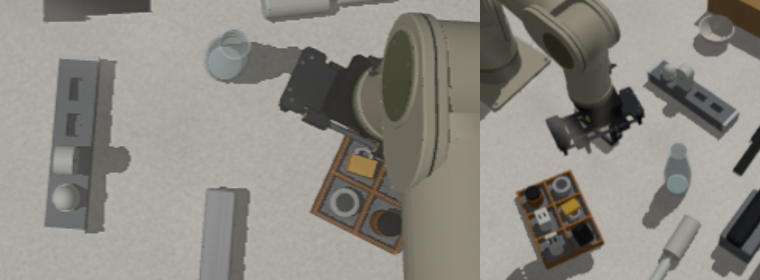

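Both chargers stand upright in their cells (scene crop (543,215) and (552,240)). The night light and repeater are still plugged in, and the vase and everything else haven't moved.

```bash
python3 -c "
from bench import r
print(r.close_job())"
```

```text
the job is handed in; nothing more can be done
None
```

Both chargers are out of the rail and standing in the two empty organiser cells; the last pictures show nothing else moved, and the job was handed in at about 20 s with no verdict returned.

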